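# Load the bar blank against the stop and report it ready

### The arm

A 6-joint arm with a two-finger parallel gripper is mounted at the origin on the work surface. World frame = base frame: x ahead of the robot, y to its left, z up, the work surface at z = 0. Lengths are in m, angles in degrees, forces in N, time in s.
With the tool pointing down it reaches from about 0.25 to 0.725 m from the base axis. Payload 9.7 kg.
Tool frame: the origin (TCP) lies at the very end of the fingers, on their centre line; the grasp point (between the pads) lies 19 mm behind it; y points along the fingers, x is the direction in which the jaws open and shut, and the axes are right-handed (so a half turn about y gives the same grasp; the last joint's range is limited). The gripper opens to 85 mm and grips with 20 to 120 N. Pads are 22 mm wide; open, the fingers measure 114 mm over their backs; the gripper's body (76 mm by 85 mm) begins 54 mm behind the grasp point. The pads swing forward as they close: fully open they stand 13 mm farther back than shut.
Start: joints at [73.396, 4.979, 10.078, 95.1, 0, 90], TCP at [0.157, 0.527, 0.231] pointing down, gripper open.
Joint ranges: [-179.16, 179.16], [-48.56, 103.87], [-65.8, 70.77], [-126.05, 130.52], [-82.76, 87.17], [-180, 180]. Speed limits (degrees/s): [127.2, 127.2, 147.25, 180, 180, 180].

### API

Orientations are given as [roll, pitch, yaw] about the fixed x, y, z axes, in that order (R = Rz(yaw) Ry(pitch) Rx(roll)).
In Python, from workcell import bot gives the robot as it stands.
- The arm moves only by the shell command python3 -m jog 'ROWS' [FORCE]. ROWS is JSON, a list of rows, each an object with "rotation": the turn, a rotation vector about the world's x, y, z in degrees, a list of three; "travel": the shift along the world's x, y, z in mm, a list of three; "jaw": the gripper command: -1 is shut, 1 is fully open, values between are in proportion. In form: [{"rotation": [rx, ry, rz], "travel": [x, y, z], "jaw": jaw}, ...]. A call has 1 to 8 rows; each row shifts and turns the commanded pose from where the row before left it; what a row does not reach is not made up. A row lasts 1/8 s, in which the tool goes at most 62.5 mm and 10.7 degrees, less where a joint would pass 70% of its speed; a pose out of reach is approached as far as the arm can. A call with a gripper value outside its range is refused whole. The fingers move at their own pace and stop on an object; FORCE is the grip in N (left out, the last holds). Time passes only in rows, so rows that do not move let the fingers close. It gives the time, the measured TCP pose, the force and the opening at its end, in the units of the state.
- bot.get_obs(): the state, without advancing time (a new reading comes with each control period).
- bot.camera(name): name is "scene" or "top"; returns the picture (420x560x3 uint8, red, green, blue); there is no depth.
- bot.camera_params(name): a dict with "K" (3x3 intrinsics, pixels), "dist_coeffs" ([k1, k2, p1, p2, k3] as OpenCV has them; the pictures are not rectified), "view" (4x4, takes a point from world to camera coordinates). Camera axes: x right, y up, looking along -z (the intrinsics and any distortion apply to the point x, -y, -z); pixel columns grow to the right and rows downward; lengths in m; the calibration is good to about 2 mm. A picture is of the moment at which its call begins. camera_params takes no time and is no camera call.
- bot.job_done(): hands the job in, once; it reports no verdict.
Trained networks look in the newest picture that a camera, given by its name, has taken for a name from the list of things; names that differ only in an ending like _2 or _b are one class to them, and where a whole thing is asked for, a point or a joint stands for the part that bears it (a point fixed in the world has none). Each returns a list of dicts, best first, with "score" (0 to 1); they miss things now and then, are a little off and sometimes report something else, mostly with a low value. They report only what shows in the picture. A call takes as long as a camera call. They do not tell look-alikes from the thing itself.
- bot.recognise(camera, thing): "xy" ([column, row] in pixels, amid what is visible of it).
- bot.trace(camera, thing): "mask" (420x560 bool, what is visible of it) and "xy" ([column, row] in pixels, amid what is visible of it).
The state is a dict: "time": time; "q": joint angles; "qd": joint speeds; "joint_efforts": joint torques, N m; "ee_pos": TCP position; "tcp_rot": TCP orientation; "wrist_force": force on the tool from outside, world axes, zero at the start; "torque": the same for the moment, N m; "opening": finger opening in m.
Only numpy, scipy, OpenCV 4.12 (cv2) and the standard library are available. Lean on these libraries where they do the work, as an engineer would, in place of code of your own. Each camera call takes 0.05 s, during which the arm holds its last target.

### The job

On the two-gutter loading rack, push the plain round steel bar with your fingertips up its sloped gutter and over the crest, so that it lies in the dip against the stop plate and does not roll back. Do not take it between the fingers or lift it, leave the turned part (the spool with the thin waist) in the other gutter and everything else alone. Once the bar lies at the stop, press the push button on the control box all the way down and let go of it.

Things in the scene. Friction and masses are not known exactly. Their poses are not given: they have to be found in the camera images.
- rack: Fixed rack of two straight gutters side by side, 251 mm long, 186 mm wide. Origin: centre of its underside on the bench; x points uphill along the gutters, y across, z up. Gutter centre lines at y = +48 and -48 mm, each 78 mm wide inside; slick walls 12 mm above the floor. Floor: 30 mm high at x = -120 mm, up at 8 degrees to the crest (x = 50 mm), then down at 10 degrees to the stop (x = 115 mm).
- lip (a point): Middle of the rack's low end, at floor height: (-120, 0, 30) mm in the rack's frame. Downhill of it a lip 8 mm thick runs across both gutters, 6 mm above their floor (top about 36 mm above the bench). At x below -130 mm the rack ends and there is free space.
- crest (a point): Middle of the rack at the crest, at floor height: (50, 0, 53.9) mm in the rack's frame; from here the floor falls to 42.4 mm at the stop.
- stop (a point): Middle of the top edge of the stop plate's face: (115, 0, 85) mm in the rack's frame; the plate is 8 mm thick and runs across both gutters.
- seat_a (a point): Where the bar's centre lies when it rests in the dip against the stop, gutter on the rack's +y side: (94.8, 48, 66.3) mm in the rack's frame.
- seat_b (a point): The same for the gutter on the rack's -y side: (94.8, -48, 66.3) mm in the rack's frame.
- blank: The bar: plain steel cylinder, 40 mm diameter, 68 mm long, about 0.7 kg, loose, lying across either gutter against the lip. Origin: its centre, at first (-108, +48 or -48, 52) mm in the rack's frame; y is the cylinder's axis, x and z turn as it rolls. Pushed at centre height it rolls or slides uphill; let go before the crest it rolls back, past the crest it rolls down to the stop.
- spool: The turned steel part, to be left alone: same length and outer diameter (68 and 40 mm), but with a waist 22 mm in diameter and 40 mm long between two end flanges 14 mm wide; loose, against the lip at the low end of the other gutter. Origin at its centre, y along its axis.
- box: Fixed grey control box to the right of the rack, 100 x 80 mm, 50 mm high, push button in the middle of its top. Origin: centre of its underside.
- ready_top (a point): Centre of the top face of the black push button, 32 mm in diameter, in a round 48 mm collar on the control box; 72 mm above the bench when not pressed.
- ready (a joint): Travel of the push button in m: 0 = up, 0.006 = all the way down. It goes straight down, needs 1.5 N to start and about 5 N at the end, and springs back when let go.
- nut: loose square steel nut, 46 x 46 mm, 24 mm high, flat on the bench between the rack and the control box; origin at the centre of its underside. Bystander.
- upright: loose round steel offcut standing on end, 40 mm diameter, 60 mm high, beyond the rack; origin at the centre of its underside. Bystander.
- hammer: loose hammer lying on the bench beyond the rack; bystander.
- wrench: loose wrench lying to the left of the rack; bystander.
- driver: loose screwdriver lying near the robot, to its right; bystander.
- can: loose plain metal drinks can, 54 mm diameter, 115 mm high, standing to the left of the rack; origin at the centre of its underside. Bystander.
- pot: loose black pot of scribers and pencils, 84 mm diameter, 70 mm high (contents stand to about 170 mm), far left; origin at the centre of its underside. Bystander.
Things that resemble listed ones, but are neither listed nor needed, are in the scene too. Leave any brown or red look-alike of the blank alone.

How it is judged (in metres and radians):
On the way, in this order (a step that is already met when the one before it is completed fails the run):
1. the plain bar lies still in the dip against the stop ((distance between blank and seat_a below 0.012 m or distance between blank and seat_b below 0.012 m) and linear speed of blank below 0.02 m/s), for 0.2 s.
2. the push button is pressed all the way down (value of joint ready above 0.0048 m), for 0.03 s.
At the end, for the whole second after the job is handed in: The bar's centre is within 12 mm of the seat at the stop of its gutter and at rest (below 0.02 m/s), the button has been pressed down at least 4.8 of its 6 mm after the bar was seated and is up again, the turned part is within 12 mm of where it lay (all of step 1 and value of joint ready below 0.001 m and distance of spool from where it was at the start of the episode below 0.012 m); the robot touches nothing.
It fails at once if the bar is lifted off the gutter or out of it (z of blank in the frame of rack above 0.09 m or (x of blank in the frame of rack below 0 m and z of blank in the frame of rack above 0.082 m) or (x of blank in the frame of rack below -0.07 m and z of blank in the frame of rack above 0.072 m) or z of blank in the frame of rack below 0.04 m).
It fails at once if the bar is taken between the fingers (distance between the grasp point and blank below 0.013 m).
It fails at once if the button is pressed before the bar is at the stop (value of joint ready above 0.003 m and x of blank in the frame of rack below 0.08 m).
It fails at once if the turned part is moved more than 15 mm (distance of spool from where it was at the start of the episode above 0.015 m).
It fails at once if a bystander is pushed more than 20 mm (distance of any of nut, upright, hammer, wrench, driver, can, pot from where it was at the start of the episode above 0.02 m).
It also fails if it takes over 48 s, if anything falls off the work surface, if the arm or the gripper's body presses on something with over 40 N, if the wrist force passes 120 N, or if a joint passes its speed limit or range.

## Working session

There is one attempt and no reset: what is moved stays moved. The work goes in short steps, Python scripts to look and compute and a shell command to move; the robot and the scene stay as the last step left them, time stands still between calls to the robot, and variables do not carry over. Pictures are saved under pics/ and viewed, and the job is handed in when it is done.

```bash
ls; mkdir -p pics; python3 - <<'E'
from workcell import bot
import cv2,numpy as np
print(bot.get_obs())
for n in ['scene','top']:
    im=bot.camera(n); cv2.imwrite(f'pics/{n}0.png',im[:,:,::-1]); p=bot.camera_params(n); print(n,p)
E
```

```text
pics
{'time': 0.0, 'q': array([7.33957985e+01, 5.01093631e+00, 1.00358486e+01, 9.51002867e+01,
       1.24456457e-04, 9.00002064e+01]), 'qd': array([-0.01271049, -0.0761769 , -0.01700505, -0.05585231, -0.04358532,
       -0.08045337]), 'joint_efforts': array([ 6.89547469e-04, -5.20388031e+01,  4.64805257e+01,  1.65151973e-02,
        1.53499495e-04,  7.89862383e-06]), 'ee_pos': array([0.1571019 , 0.52684891, 0.23059714]), 'tcp_rot': array([-8.99998758e+01,  7.53744261e-02,  7.33955921e+01]), 'wrist_force': array([0.08040912, 0.60973295, 0.05009637]), 'torque': array([ 0.04368535,  0.00705764, -0.0492818 ]), 'opening': 0.08541896666781136}
scene {'K': array([[457.97715549,   0.        , 280.76413423],
       [  0.        , 457.97715549, 212.20463821],
       [  0.        ,   0.        ,   1.        ]]), 'dist_coeffs': array([-0.08645215,  0.        ,  0.        ,  0.        ,  0.        ]), 'view': array([[ 0.35922917,  0.93321877,  0.00755903, -0.22041469],
       [-0.78007487,  0.29581277,  0.551342  ,  0.4055957 ],
       [ 0.51228665, -0.20395474,  0.83424508, -1.57684355],
       [ 0.        ,  0.        ,  0.        ,  1.        ]])}
top {'K': array([[441.74742305,   0.        , 282.48438784],
       [  0.        , 441.74742305, 212.20041935],
       [  0.        ,   0.        ,   1.        ]]), 'dist_coeffs': array([-0.12374653,  0.        ,  0.        ,  0.        ,  0.        ]), 'view': array([[-0.01711182, -0.99978244, -0.0119271 ,  0.01560053],
       [ 0.98262692, -0.01902059,  0.1846146 , -0.55783694],
       [-0.1848013 , -0.0085608 ,  0.98273862, -1.20634219],
       [ 0.        ,  0.        ,  0.        ,  1.        ]])}
```

View pics/scene0.png

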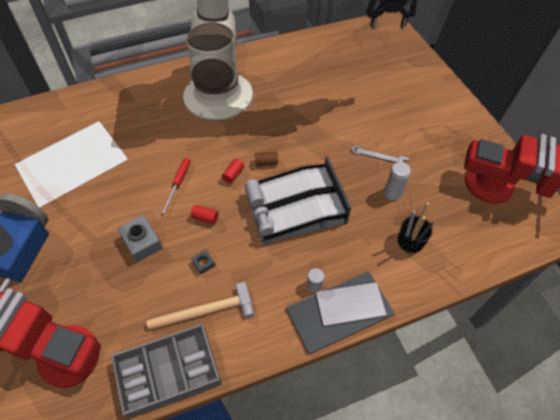

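View pics/top0.png

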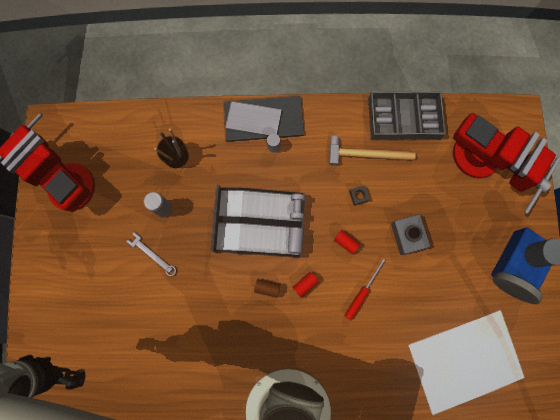

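```bash
cat > h.py <<'E'
import cv2,numpy as np
from workcell import bot
P={n:bot.camera_params(n) for n in('scene','top')}
def ray(n,uv):
    p=P[n]; q=cv2.undistortPoints(np.array([[uv]],float),p['K'],p['dist_coeffs'])[0,0]
    V=p['view'];R=V[:3,:3];t=V[:3,3]
    return -R.T@t, R.T@np.array([q[0],-q[1],-1])
def atz(n,uv,z):
    o,d=ray(n,uv); return o+d*(z-o[2])/d[2]
def proj(n,X):
    p=P[n];V=p['view'];X=np.atleast_2d(X)@V[:3,:3].T+V[:3,3]
    X=X*[1,-1,-1]
    return cv2.projectPoints(X,np.zeros(3),np.zeros(3),p['K'],p['dist_coeffs'])[0][:,0]
E
python3 - <<'E'
from h import *
a=cv2.imread('pics/scene0.png');b=cv2.imread('pics/top0.png')
c=cv2.resize(a[150:250,235:360],None,fx=5,fy=5,interpolation=cv2.INTER_CUBIC)
d=cv2.resize(b[175:300,205:365],None,fx=4,fy=4,interpolation=cv2.INTER_CUBIC)
cv2.imwrite('pics/cs.png',c);cv2.imwrite('pics/ct.png',d)
for n in('scene','top'):
    for t in('rack','blank','spool','box','ready_top','nut','upright','can'):
        print(n,t,[(np.round(r['xy'],1).tolist(),round(r['score'],2)) for r in bot.recognise(n,t)][:5])
E
```

```text
scene rack [([301.1, 202.0], 0.68)]
scene blank [([230.1, 169.0], 0.83), ([254.8, 192.1], 0.57), ([267.6, 158.1], 0.56), ([203.8, 217.9], 0.56)]
scene spool [([262.5, 220.2], 0.88), ([134.1, 231.4], 0.26)]
scene box [([139.4, 241.4], 0.88)]
scene ready_top [([132.4, 231.5], 0.52), ([263.7, 222.6], 0.43), ([313.7, 276.4], 0.27)]
scene nut [([200.8, 260.2], 0.67), ([301.7, 201.3], 0.44)]
scene upright [([315.7, 277.6], 0.58)]
scene can [([398.2, 181.4], 0.78)]
top rack [([254.9, 226.3], 0.63)]
top blank [([267.4, 288.6], 0.92), ([346.3, 243.1], 0.72), ([304.8, 283.2], 0.71), ([412.3, 231.5], 0.53), ([355.3, 303.4], 0.31)]
top spool [([299.9, 206.2], 0.51)]
top box [([411.3, 234.0], 0.86), ([354.2, 306.3], 0.33)]
top ready_top []
top nut [([354.3, 195.1], 0.62)]
top upright [([273.0, 144.0], 0.79)]
top can []
```

View pics/cs.png

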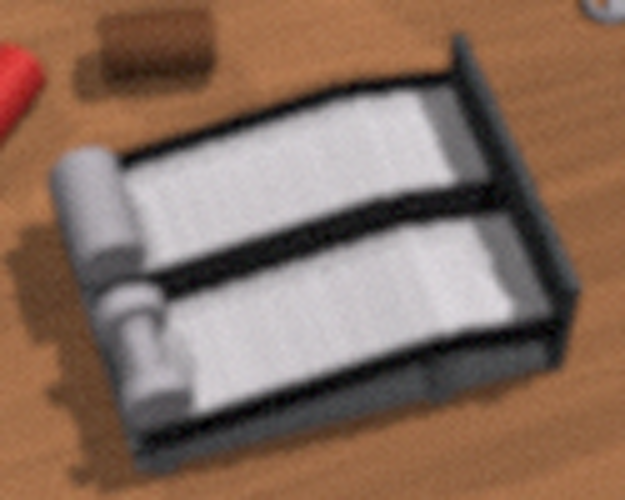

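View pics/ct.png

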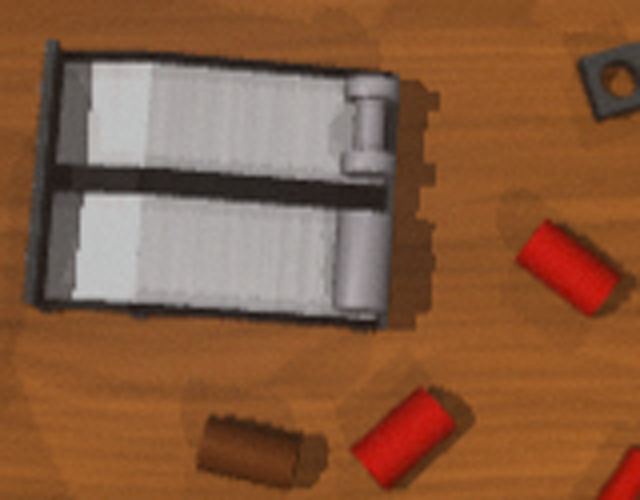

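```bash
cat >> h.py <<'E'
from scipy.optimize import least_squares
def T(p,X):  # rack->world
    X=np.atleast_2d(np.array(X,float)); c,s=np.cos(p[2]),np.sin(p[2])
    return np.c_[p[0]+c*X[:,0]-s*X[:,1], p[1]+s*X[:,0]+c*X[:,1], X[:,2]]
E
python3 - <<'E'
from h import *
def tc(u,v): return (205+(u+.5)/4-.5,175+(v+.5)/4-.5)
def sc(u,v): return (235+(u+.5)/5-.5,150+(v+.5)/5-.5)
# rack pts m
F=[('top',tc(53,41),(.119,-.093,.085)),('top',tc(33,303),(.119,.093,.085)),
   ('top',tc(398,74),(-.128,-.093,.036)),('top',tc(384,327),(-.128,.093,.036)),
   ('scene',sc(460,35),(.119,.093,.085)),('scene',sc(572,290),(.119,-.093,.085)),
   ('scene',sc(140,468),(-.128,-.093,.0))]
def r(p): return np.concatenate([proj(n,T(p,X))[0]-uv for n,uv,X in F])
s=least_squares(r,[0.45,0.05,np.pi/2],loss='soft_l1');p=s.x
print(p[:2],np.degrees(p[2]));print(np.round(s.fun.reshape(-1,2),1))
np.save('rack.npy',p)
fl=lambda x:.03+(x+.12)*np.tan(np.radians(8)) if x<=.05 else .0539-(x-.05)*np.tan(np.radians(10))
L=[]
for y in(-.093,-.087,-.009,.009,.087,.093):
    L.append([(x,y,fl(x)+.012) for x in(-.12,.05,.115)])
L.append([(-.128,-.093,.036),(-.128,.093,.036)]);L.append([(-.128,-.093,0),(-.128,.093,0)])
for x in(.115,.123): L.append([(x,-.093,.085),(x,.093,.085)])
a=np.linspace(0,2*np.pi,25)
for yc in(.048,-.048):
  for e in(-.034,.034): L.append([(-.108+.02*np.cos(t),yc+e,.052+.02*np.sin(t)) for t in a])
for n,(x0,y0,w,h,k) in {'top':(205,175,110,90,7),'scene':(240,150,120,100,6)}.items():
    im=cv2.imread(f'pics/{n}0.png')[y0:y0+h,x0:x0+w]; im=cv2.resize(im,None,fx=k,fy=k,interpolation=cv2.INTER_CUBIC)
    for l in L:
        q=(proj(n,T(p,l))-[x0,y0]+.5)*k-.5
        cv2.polylines(im,[np.round(q).astype(int)],False,(0,255,0),1)
    cv2.imwrite(f'pics/fit_{n}.png',im)
E
```

```text
[0.53317124 0.07611716] 85.66399826694695
[[-0.6 -0.4]
 [-1.4 -0.2]
 [ 0.1  0. ]
 [ 0.3  0.7]
 [-0.7 -0.5]
 [ 0.6 -0.2]
 [-1.5  2.9]]
```

View pics/fit_top.png

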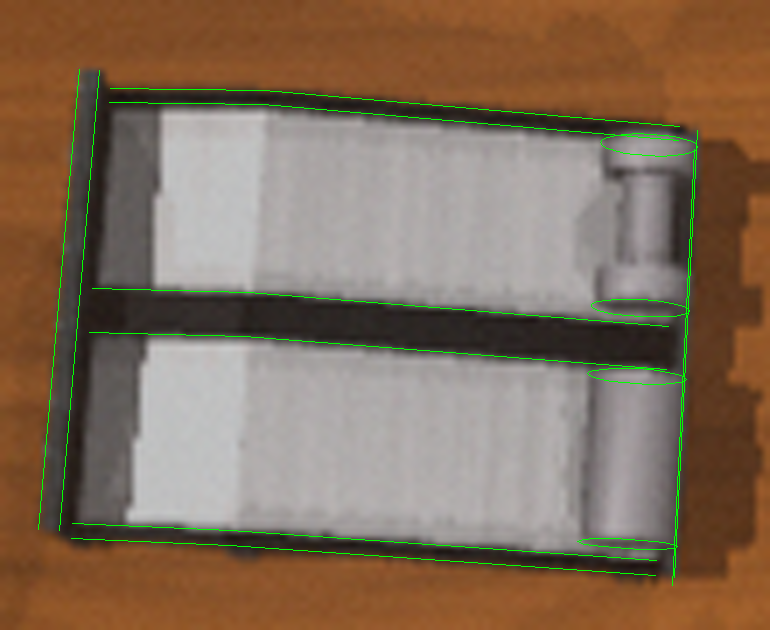

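View pics/fit_scene.png

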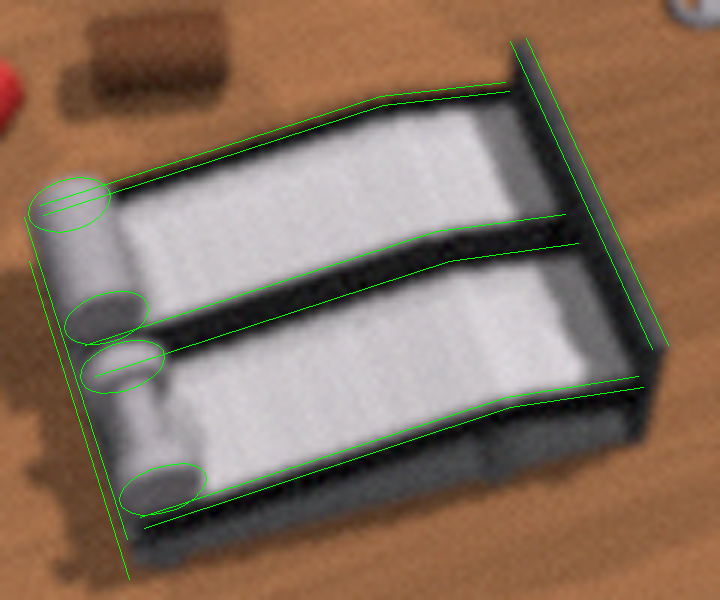

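```bash
python3 - <<'E'
from h import *
def tri(a,b):
    o1,d1=ray('top',a);o2,d2=ray('scene',b)
    s=np.linalg.lstsq(np.c_[d1,-d2],o2-o1,rcond=None)[0]
    return (o1+d1*s[0]+o2+d2*s[1])/2, np.linalg.norm(o1+d1*s[0]-o2-d2*s[1])
for nm,a,b in[('button',(413,233),(137,231)),('nut',(360,195),(204,262)),('red1',(346.3,242),(204,214)),('red2',(305,285),(232,170))]: print(nm,*np.round(tri(a,b),4))
p=np.load('rack.npy')
for nm,X in[('blank',(-.108,.048,.052)),('approach',(-.155,.048,.047)),('seat',(.0948,.048,.0663)),('crest',(.05,.048,.0539))]: print(nm,np.round(T(p,X),4))
a=cv2.imread('pics/scene0.png')[205:270,105:175];b=cv2.imread('pics/top0.png')[205:265,380:445]
cv2.imwrite('pics/cb.png',np.hstack([cv2.resize(i,(390,390),interpolation=cv2.INTER_CUBIC) for i in(a,b)]))
E
```

```text
Traceback (most recent call last):
ValueError: setting an array element with a sequence. The requested array has an inhomogeneous shape after 1 dimensions. The detected shape was (2,) + inhomogeneous part.
```

```bash
cat >> h.py <<'E'
def tri(a,b):
    o1,d1=ray('top',a);o2,d2=ray('scene',b)
    s=np.linalg.lstsq(np.c_[d1,-d2],o2-o1,rcond=None)[0]
    return np.r_[(o1+d1*s[0]+o2+d2*s[1])/2, np.linalg.norm(o1+d1*s[0]-o2-d2*s[1])]
E
python3 - <<'E'
from h import *
for nm,a,b in[('button',(413,233),(137,231)),('nut',(360,195),(204,262)),('red1',(346.3,242),(204,214)),('red2',(305,285),(232,170))]: print(nm,np.round(tri(a,b),4))
p=np.load('rack.npy')
for nm,X in[('blank',(-.108,.048,.052)),('approach',(-.155,.048,.047)),('seat',(.0948,.048,.0663)),('crest',(.05,.048,.0539))]: print(nm,np.round(T(p,X),4))
a=cv2.imread('pics/scene0.png')[205:270,105:175];b=cv2.imread('pics/top0.png')[205:265,380:445]
cv2.imwrite('pics/cb.png',np.hstack([cv2.resize(i,(390,390),interpolation=cv2.INTER_CUBIC) for i in(a,b)]))
E
```

```text
button [ 0.4896 -0.3615  0.0608  0.0017]
nut [ 0.6137 -0.2216  0.0123  0.0072]
red1 [ 4.730e-01 -1.771e-01  1.940e-02  4.000e-04]
red2 [ 0.3521 -0.0552  0.0212  0.0011]
blank [[ 0.4771 -0.0279  0.052 ]]
approach [[ 0.4736 -0.0748  0.047 ]]
seat [[0.4925 0.1743 0.0663]]
crest [[0.4891 0.1296 0.0539]]
```

View pics/cb.png

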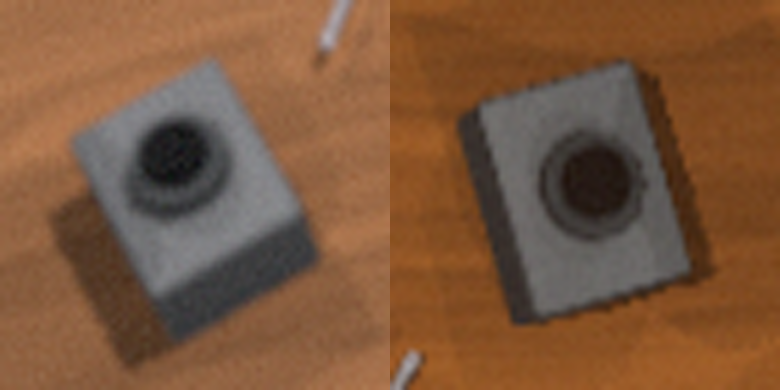

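```bash
python3 - <<'E'
from h import *
a=(414.1,232.3);b=(135.8,230.4)
print(tri(a,b),atz('top',a,.072),atz('scene',b,.072))
E
python3 -m jog '[{"rotation":[0,0,-8],"travel":[30,-40,0],"jaw":-0.3},{"rotation":[0,0,-8],"travel":[30,-50,0],"jaw":-0.3},{"rotation":[0,0,-8],"travel":[32,-50,0],"jaw":-0.3},{"rotation":[0,0,-8],"travel":[32,-50,0],"jaw":-0.3},{"rotation":[0,0,-8],"travel":[32,-50,0],"jaw":-0.3},{"rotation":[0,0,-8],"travel":[32,-50,0],"jaw":-0.3},{"rotation":[0,0,-8],"travel":[32,-50,0],"jaw":-0.3},{"rotation":[0,0,-8],"travel":[32,-50,0],"jaw":-0.3}]'
```

```text
[ 0.49070711 -0.36325964  0.0665804   0.0013286 ] [ 0.48986828 -0.36234825  0.072     ] [ 0.49471213 -0.36194047  0.072     ]
time: 1.9
ee_pos: [0.4099, 0.1353, 0.2316]
tcp_rot: [-90.0, -0.1, 9.1]
wrist_force: [0.9, 0.8, -0.2]
opening: 0.0301
```

```bash
python3 -m jog '[{"rotation":[0,0,-3],"travel":[16,-50,0],"jaw":-0.3},{"rotation":[0,0,-4],"travel":[16,-50,0],"jaw":-0.3},{"rotation":[0,0,-4],"travel":[16,-55,0],"jaw":-0.3},{"rotation":[0,0,-2.4],"travel":[16,-55,0],"jaw":-0.3},{"rotation":[0,0,0],"travel":[0,0,-40],"jaw":-0.3},{"rotation":[0,0,0],"travel":[0,0,-50],"jaw":-0.3},{"rotation":[0,0,0],"travel":[0,0,-40],"jaw":-0.3},{"rotation":[0,0,0],"travel":[0,0,0],"jaw":-0.3}]'
python3 - <<'E'
from h import *
for n in ['scene','top']:
    im=bot.camera(n)[:,:,::-1]; x0,y0=(200,130) if n=='scene' else (210,150)
    cv2.imwrite(f'pics/{n}1.png',cv2.resize(im[y0:y0+150,x0:x0+190],None,fx=4,fy=4,interpolation=cv2.INTER_CUBIC))
E
```

```text
time: 2.9
ee_pos: [0.4713, -0.0727, 0.0988]
tcp_rot: [-90.0, 0.3, -4.0]
wrist_force: [-0.9, -0.7, 1.1]
opening: 0.0303
```

View pics/scene1.png

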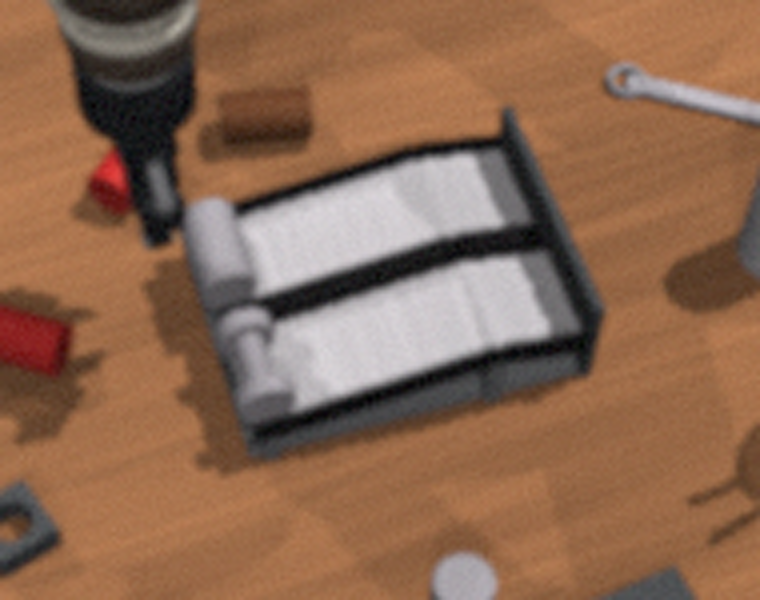

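View pics/top1.png

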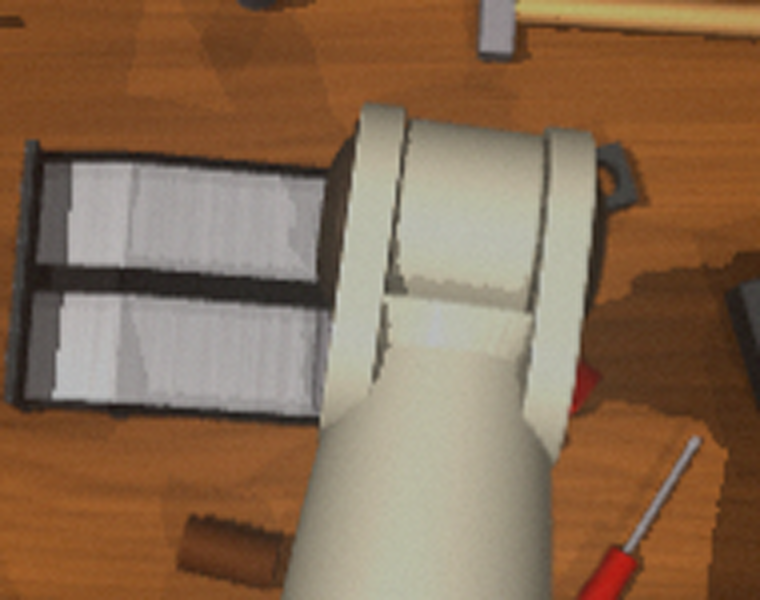

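```bash
python3 -m jog '[{"rotation":[0,0,-0.3],"travel":[2,0,-26],"jaw":-0.3},{"rotation":[0,0,0],"travel":[0,-1,-27],"jaw":-0.3},{"rotation":[0,0,0],"travel":[0,0,0],"jaw":-0.3},{"rotation":[0,0,0],"travel":[0,0,0],"jaw":-0.3}]'
python3 -m jog '[{"rotation":[0,0,0],"travel":[0.4,5,0],"jaw":-0.3},{"rotation":[0,0,0],"travel":[0.4,5,0],"jaw":-0.3},{"rotation":[0,0,0],"travel":[0.4,5,0.7],"jaw":-0.3},{"rotation":[0,0,0],"travel":[0.4,5,0.7],"jaw":-0.3},{"rotation":[0,0,0],"travel":[0.4,5,0.7],"jaw":-0.3},{"rotation":[0,0,0],"travel":[0.4,5,0.7],"jaw":-0.3}]'
python3 - <<'E'
from h import *
n='scene';im=bot.camera(n)[:,:,::-1]; x0,y0=(200,130)
cv2.imwrite(f'pics/{n}2.png',cv2.resize(im[y0:y0+150,x0:x0+190],None,fx=4,fy=4,interpolation=cv2.INTER_CUBIC))
E
```

```text
time: 3.5
ee_pos: [0.4763, -0.0741, 0.0506]
tcp_rot: [-90.0, -0.2, -4.3]
wrist_force: [-0.2, 0.1, 0.1]
opening: 0.0299
time: 4.25
ee_pos: [0.478, -0.0496, 0.0566]
tcp_rot: [-90.8, -0.3, -4.5]
wrist_force: [-24.1, -39.3, 54.5]
opening: 0.0292
```

View pics/scene2.png

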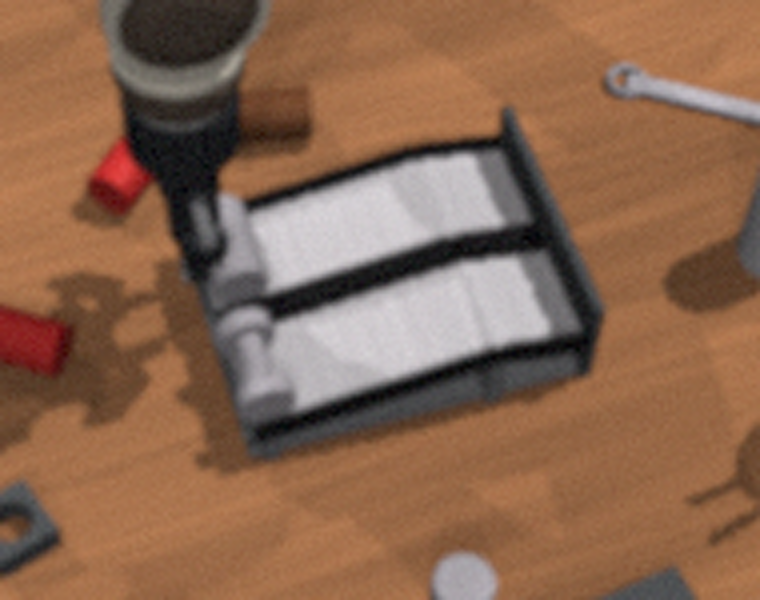

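```bash
python3 -m jog '[{"rotation":[0,0,0],"travel":[-0.8,-10,0],"jaw":-0.3},{"rotation":[0,0,0],"travel":[-1,-15,0],"jaw":-0.3},{"rotation":[0,0,0],"travel":[0,0,0],"jaw":-0.3},{"rotation":[0,0,0],"travel":[0,0,0],"jaw":-0.3}]'
python3 - <<'E'
from h import *
n='scene';im=bot.camera(n)[:,:,::-1].copy(); x0,y0=(220,140)
o=bot.get_obs();print(o['ee_pos'],o['tcp_rot'])
c=cv2.resize(im[y0:y0+75,x0:x0+95],None,fx=8,fy=8,interpolation=cv2.INTER_CUBIC)
t=np.radians(o['tcp_rot'][2]);e=np.array([np.cos(t),np.sin(t),0]);f=np.array([-e[1],e[0],0])
for d,col in((0,(0,255,0)),(.005,(0,0,255)),(.010,(255,0,0))):
  for s in(-1,1):
    B=o['ee_pos']+[0,0,d]
    q=[B+s*e*a+f*b for a,b in((.015,-.011),(.015,.011),(.0295,.011),(.0295,-.011))]
    q=(proj(n,q)-[x0,y0]+.5)*8-.5
    cv2.polylines(c,[np.round(q).astype(int)],True,col,1)
cv2.imwrite('pics/tip.png',c)
E
```

```text
time: 4.8
ee_pos: [0.4755, -0.0688, 0.0506]
tcp_rot: [-90.0, 0.1, -4.3]
wrist_force: [0.3, 0.6, -0.1]
opening: 0.0298
[ 0.47556245 -0.0686615   0.05068405] [-8.99861763e+01  4.56114195e-02 -4.30190336e+00]
```

View pics/tip.png

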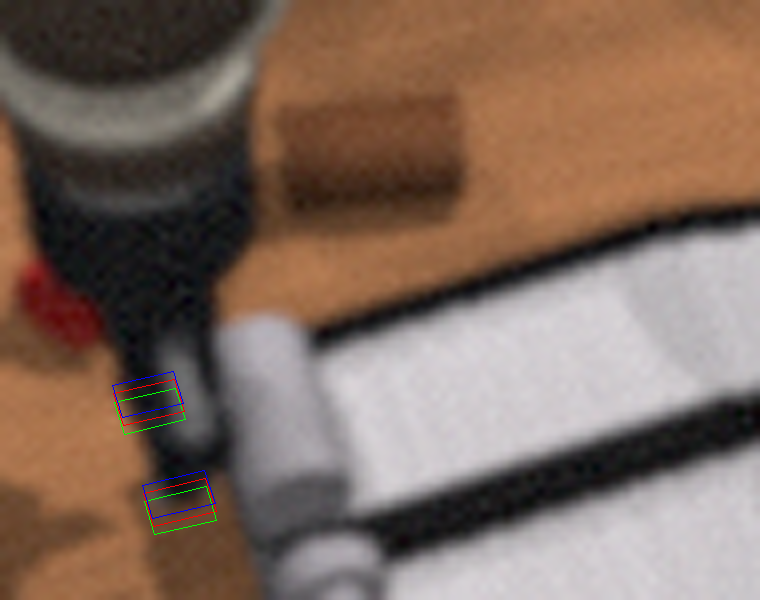

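```bash
python3 -m jog '[{"rotation":[0,0,0],"travel":[0,-4,0],"jaw":-1},{"rotation":[0,0,0],"travel":[0,0,0],"jaw":-1},{"rotation":[0,0,0],"travel":[0,0,0],"jaw":-1},{"rotation":[0,0,0],"travel":[0,0,0],"jaw":-1}]'
python3 - <<'E'
from h import *
n='scene';im=bot.camera(n)[:,:,::-1].copy(); x0,y0=(220,140)
o=bot.get_obs();print(o['ee_pos'],o['tcp_rot'])
c=cv2.resize(im[y0:y0+75,x0:x0+95],None,fx=8,fy=8,interpolation=cv2.INTER_CUBIC)
c=np.clip(255*(c/255.)**.5,0,255).astype(np.uint8)
t=np.radians(o['tcp_rot'][2]);e=np.array([np.cos(t),np.sin(t),0]);f=np.array([-e[1],e[0],0])
B=o['ee_pos']
q=[B+e*a+f*b for a,b in((-.0145,-.011),(-.0145,.011),(.0145,.011),(.0145,-.011))]
q=(proj(n,q)-[x0,y0]+.5)*8-.5
cv2.polylines(c,[np.round(q).astype(int)],True,(0,255,0),1)
cv2.imwrite('pics/tip2.png',c)
E
```

```text
time: 5.35
ee_pos: [0.4758, -0.0729, 0.0511]
tcp_rot: [-90.0, -0.0, -4.3]
wrist_force: [0.6, 0.1, -0.1]
opening: -0.0002
[ 0.47579294 -0.07288141  0.05110811] [-8.99986121e+01 -5.42045615e-03 -4.29983838e+00]
```

View pics/tip2.png

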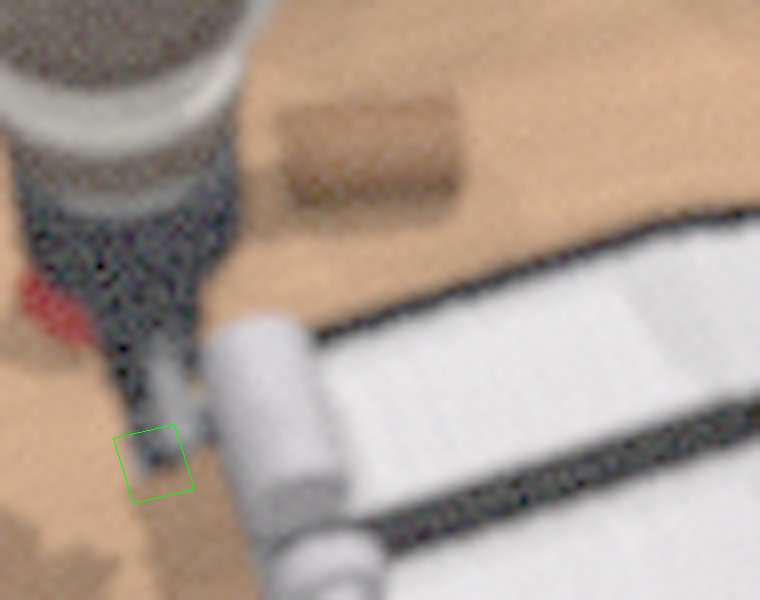

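```bash
python3 -m jog '[{"rotation":[0,0,0],"travel":[0,0,-5],"jaw":-0.6},{"rotation":[0,0,0],"travel":[0,0,-4],"jaw":-0.6},{"rotation":[0,0,0],"travel":[0,0,0],"jaw":-0.6},{"rotation":[0,0,0],"travel":[0,0,0],"jaw":-0.6}]'
python3 -m jog '[{"rotation":[0,0,0],"travel":[0.3,4,0],"jaw":-0.6},{"rotation":[0,0,0],"travel":[0.3,4,0],"jaw":-0.6},{"rotation":[0,0,0],"travel":[0.3,4,0],"jaw":-0.6},{"rotation":[0,0,0],"travel":[0.3,4,0.2],"jaw":-0.6}]'
```

```text
time: 5.9
ee_pos: [0.4757, -0.0729, 0.0421]
tcp_rot: [-90.0, 0.0, -4.3]
wrist_force: [0.8, 0.1, 0.3]
opening: 0.0173
time: 6.4
ee_pos: [0.4775, -0.058, 0.0432]
tcp_rot: [-90.2, -0.1, -4.3]
wrist_force: [-2.3, -10.2, 8.0]
opening: 0.0172
```

```bash
python3 -m jog '[{"rotation":[0,0,0],"travel":[0.3,4,0.4],"jaw":-0.6},{"rotation":[0,0,0],"travel":[0.3,4,0.5],"jaw":-0.6}]'
python3 - <<'E'
from h import *
n='scene';im=bot.camera(n)[:,:,::-1]; x0,y0=(220,140)
c=cv2.resize(im[y0:y0+75,x0:x0+95],None,fx=8,fy=8,interpolation=cv2.INTER_CUBIC)
c=np.clip(255*(c/255.)**.5,0,255).astype(np.uint8)
cv2.imwrite('pics/push3.png',c)
E
```

```text
time: 6.65
ee_pos: [0.4784, -0.0503, 0.0444]
tcp_rot: [-90.2, -0.1, -4.4]
wrist_force: [-1.7, -11.0, 7.4]
opening: 0.0172
```

View pics/push3.png

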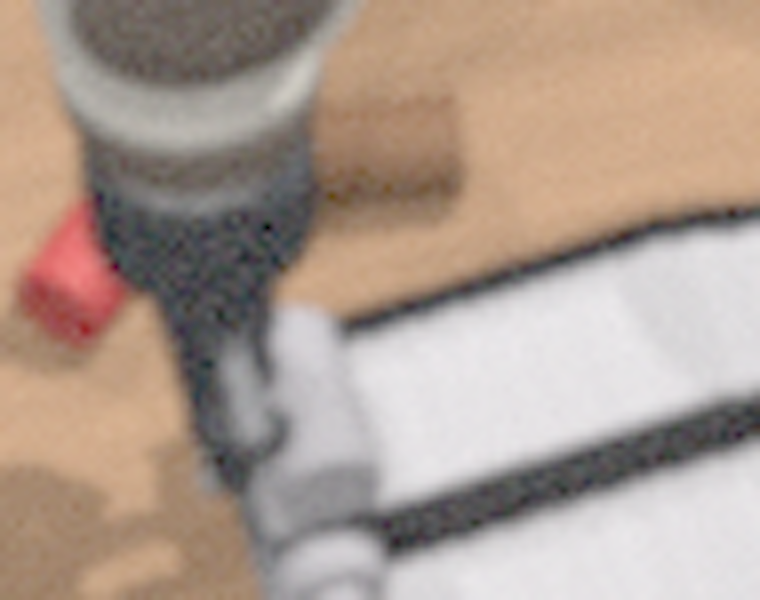

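```bash
python3 -m jog '[{"rotation":[0,0,0],"travel":[0.4,5,0.7],"jaw":-0.6},{"rotation":[0,0,0],"travel":[0.4,5,0.7],"jaw":-0.6},{"rotation":[0,0,0],"travel":[0.4,5,0.7],"jaw":-0.6},{"rotation":[0,0,0],"travel":[0.4,5,0.7],"jaw":-0.6},{"rotation":[0,0,0],"travel":[0.4,5,0.7],"jaw":-0.6},{"rotation":[0,0,0],"travel":[0.4,5,0.7],"jaw":-0.6}]'
python3 - <<'E'
from h import *
n='scene';im=bot.camera(n)[:,:,::-1]; x0,y0=(220,140)
c=cv2.resize(im[y0:y0+90,x0:x0+130],None,fx=6,fy=6,interpolation=cv2.INTER_CUBIC)
c=np.clip(255*(c/255.)**.5,0,255).astype(np.uint8)
cv2.imwrite('pics/push4.png',c)
E
```

```text
time: 7.45
ee_pos: [0.4807, -0.0202, 0.0486]
tcp_rot: [-90.2, -0.1, -4.4]
wrist_force: [-1.0, -9.7, 6.9]
opening: 0.0173
```

View pics/push4.png

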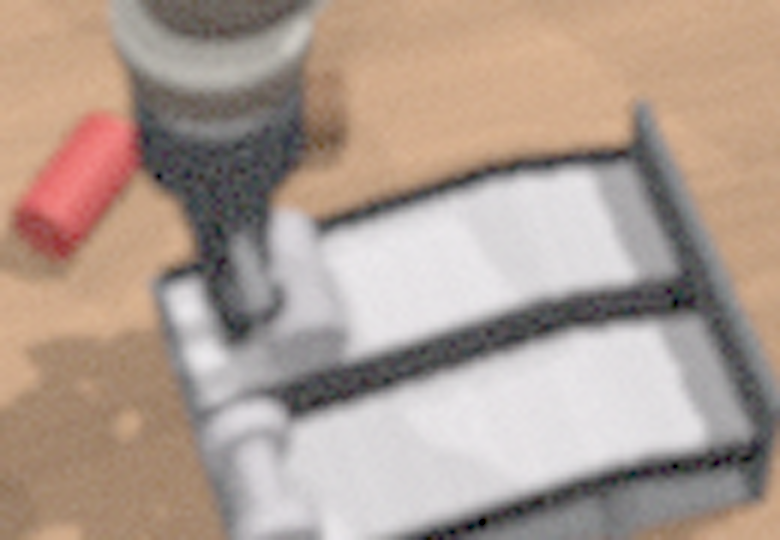

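```bash
python3 -m jog '[{"rotation":[0,0,0],"travel":[0.4,6,0.85],"jaw":-0.6},{"rotation":[0,0,0],"travel":[0.4,6,0.85],"jaw":-0.6},{"rotation":[0,0,0],"travel":[0.4,6,0.85],"jaw":-0.6},{"rotation":[0,0,0],"travel":[0.4,6,0.85],"jaw":-0.6},{"rotation":[0,0,0],"travel":[0.4,6,0.85],"jaw":-0.6},{"rotation":[0,0,0],"travel":[0.4,6,0.85],"jaw":-0.6},{"rotation":[0,0,0],"travel":[0.4,6,0.85],"jaw":-0.6},{"rotation":[0,0,0],"travel":[0.4,6,0.85],"jaw":-0.6}]'
python3 -m jog '[{"rotation":[0,0,0],"travel":[0.4,6,0.85],"jaw":-0.6},{"rotation":[0,0,0],"travel":[0.4,6,0.85],"jaw":-0.6},{"rotation":[0,0,0],"travel":[0.4,6,0.85],"jaw":-0.6},{"rotation":[0,0,0],"travel":[0.4,6,0.85],"jaw":-0.6},{"rotation":[0,0,0],"travel":[0.4,6,0.85],"jaw":-0.6},{"rotation":[0,0,0],"travel":[0.4,6,0.85],"jaw":-0.6}]'
python3 - <<'E'
from h import *
n='scene';im=bot.camera(n)[:,:,::-1]; x0,y0=(220,140)
c=cv2.resize(im[y0:y0+90,x0:x0+130],None,fx=6,fy=6,interpolation=cv2.INTER_CUBIC)
c=np.clip(255*(c/255.)**.5,0,255).astype(np.uint8)
cv2.imwrite('pics/push5.png',c)
E
```

```text
time: 8.5
ee_pos: [0.4837, 0.0279, 0.0553]
tcp_rot: [-90.2, -0.1, -4.4]
wrist_force: [-1.4, -11.6, 8.0]
opening: 0.0173
time: 9.25
ee_pos: [0.486, 0.0639, 0.0603]
tcp_rot: [-90.2, -0.1, -4.4]
wrist_force: [-1.0, -12.2, 6.6]
opening: 0.0166
```

View pics/push5.png

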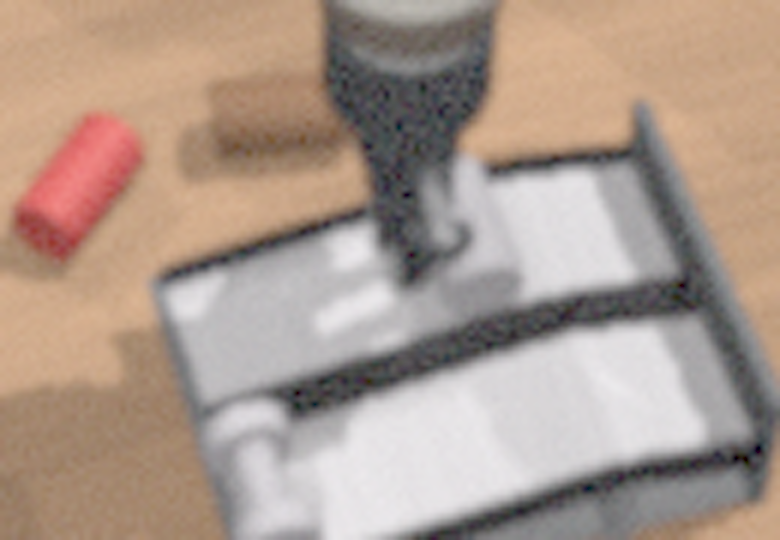

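```bash
python3 -m jog '[{"rotation":[0,0,0],"travel":[0.4,5,0.7],"jaw":-0.6},{"rotation":[0,0,0],"travel":[0.4,5,0.7],"jaw":-0.6},{"rotation":[0,0,0],"travel":[0.4,5,0.7],"jaw":-0.6},{"rotation":[0,0,0],"travel":[0.4,5,0.7],"jaw":-0.6},{"rotation":[0,0,0],"travel":[0.4,5,0.7],"jaw":-0.6},{"rotation":[0,0,0],"travel":[0.4,5,0.7],"jaw":-0.6},{"rotation":[0,0,0],"travel":[0.4,5,0.7],"jaw":-0.6}]'
python3 - <<'E'
from h import *
n='scene';im=bot.camera(n)[:,:,::-1]; x0,y0=(220,140)
c=cv2.resize(im[y0:y0+90,x0:x0+130],None,fx=6,fy=6,interpolation=cv2.INTER_CUBIC)
c=np.clip(255*(c/255.)**.5,0,255).astype(np.uint8)
cv2.imwrite('pics/push6.png',c)
E
```

```text
time: 10.18
ee_pos: [0.4884, 0.1001, 0.0644]
tcp_rot: [-90.0, -0.0, -4.3]
wrist_force: [0.4, 0.1, 0.0]
opening: 0.017
```

View pics/push6.png

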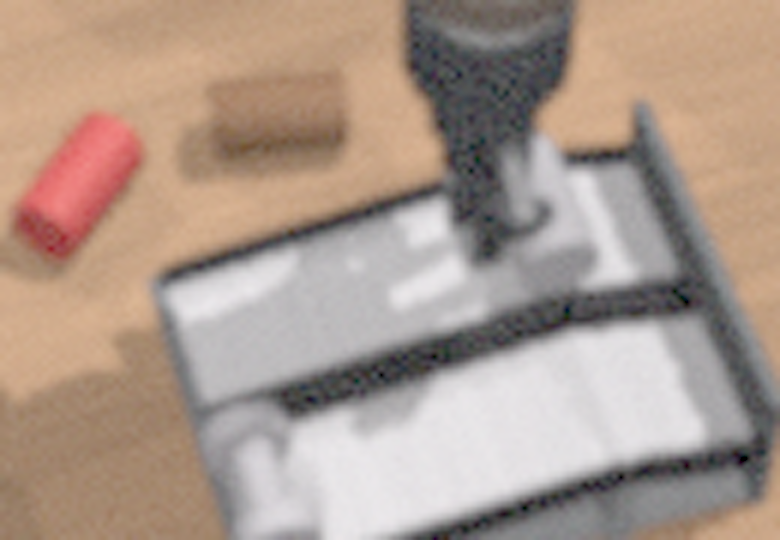

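```bash
python3 -m jog '[{"rotation":[0,0,0],"travel":[0.3,4,0],"jaw":-0.6},{"rotation":[0,0,0],"travel":[0.3,4,0],"jaw":-0.6},{"rotation":[0,0,0],"travel":[0.3,4,0],"jaw":-0.6},{"rotation":[0,0,0],"travel":[0,0,0],"jaw":-0.6},{"rotation":[0,0,0],"travel":[0,0,0],"jaw":-0.6}]'
python3 - <<'E'
from h import *
n='scene';im=bot.camera(n)[:,:,::-1]; x0,y0=(220,140)
c=cv2.resize(im[y0:y0+90,x0:x0+130],None,fx=6,fy=6,interpolation=cv2.INTER_CUBIC)
c=np.clip(255*(c/255.)**.5,0,255).astype(np.uint8)
cv2.imwrite('pics/push7.png',c)
E
```

```text
time: 10.85
ee_pos: [0.4892, 0.1121, 0.0641]
tcp_rot: [-90.0, 0.0, -4.3]
wrist_force: [0.5, 0.5, -0.1]
opening: 0.0171
```

View pics/push7.png

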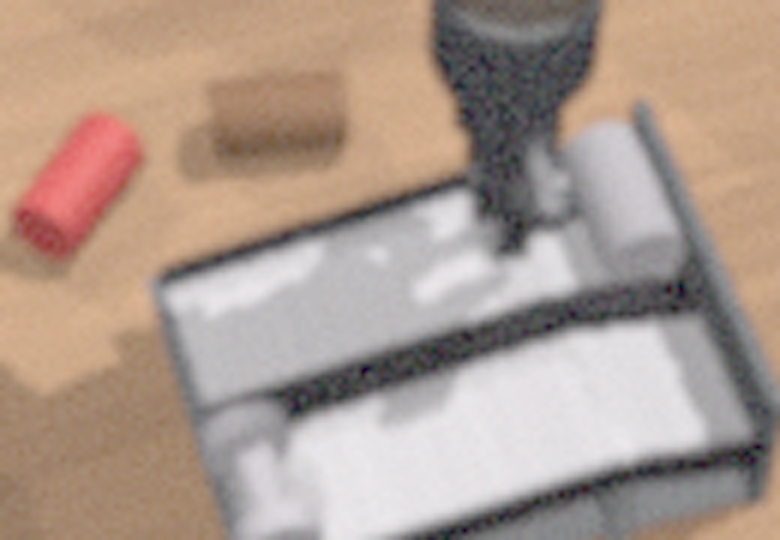

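```bash
python3 -m jog '[{"rotation":[0,0,0],"travel":[-0.5,-10,0],"jaw":-0.6},{"rotation":[0,0,0],"travel":[0,-10,30],"jaw":-0.6},{"rotation":[0,0,0],"travel":[0,-30,40],"jaw":-1},{"rotation":[0,0,0],"travel":[0,-60,20],"jaw":-1},{"rotation":[0,0,0],"travel":[0,-60,0],"jaw":-1},{"rotation":[0,0,0],"travel":[0,-60,0],"jaw":-1},{"rotation":[0,0,0],"travel":[0,-60,0],"jaw":-1},{"rotation":[0,0,0],"travel":[0,-60,0],"jaw":-1}]'
python3 - <<'E'
from h import *
p=np.load('rack.npy');a=np.linspace(0,2*np.pi,25);C=[]
for n,(x0,y0,w,h,k) in {'top':(205,175,110,90,6),'scene':(240,150,110,90,6)}.items():
    im=bot.camera(n)[:,:,::-1]
    im=cv2.resize(im[y0:y0+h,x0:x0+w],None,fx=k,fy=k,interpolation=cv2.INTER_CUBIC)
    for yc,xc,zc in((.048,.0948,.0663),(-.048,-.108,.052)):
      for e in(-.034,.034):
        q=(proj(n,T(p,[(xc+.02*np.cos(t),yc+e,zc+.02*np.sin(t)) for t in a]))-[x0,y0]+.5)*k-.5
        cv2.polylines(im,[np.round(q).astype(int)],False,(0,255,0),1)
    cv2.imwrite(f'pics/seat_{n}.png',im)
E
```

```text
time: 11.9
ee_pos: [0.488, -0.2399, 0.1542]
tcp_rot: [-90.0, -0.0, -4.3]
wrist_force: [1.2, 0.3, 0.2]
opening: -0.0001
```

View pics/seat_top.png

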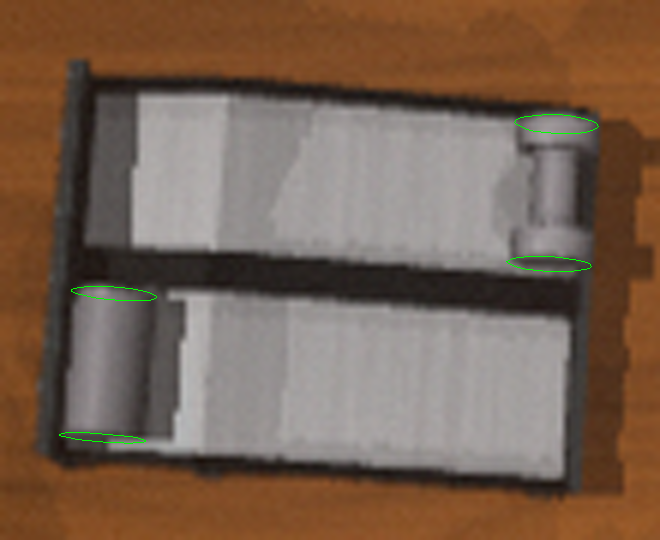

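View pics/seat_scene.png

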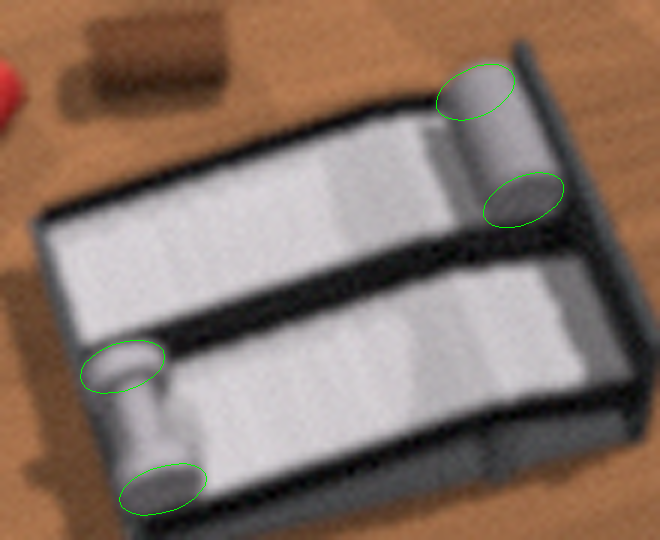

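```bash
python3 -m jog '[{"rotation":[0,0,0],"travel":[1,-40,0],"jaw":-1},{"rotation":[0,0,0],"travel":[1,-42,0],"jaw":-1},{"rotation":[0,0,0],"travel":[1,-40,0],"jaw":-1},{"rotation":[0,0,0],"travel":[0,0,-30],"jaw":-1},{"rotation":[0,0,0],"travel":[0,0,-30],"jaw":-1},{"rotation":[0,0,0],"travel":[0,0,0],"jaw":-1},{"rotation":[0,0,0],"travel":[0,0,0],"jaw":-1}]'
python3 - <<'E'
from h import *
n='scene';im=bot.camera(n)[:,:,::-1]; x0,y0=(90,170)
print(bot.get_obs()['ee_pos'],proj(n,bot.get_obs()['ee_pos'])[0]-[x0,y0])
c=cv2.resize(im[y0:y0+100,x0:x0+110],None,fx=6,fy=6,interpolation=cv2.INTER_CUBIC)
c=np.clip(255*(c/255.)**.5,0,255).astype(np.uint8)
cv2.imwrite('pics/btn.png',c)
E
```

```text
time: 12.88
ee_pos: [0.492, -0.3593, 0.0953]
tcp_rot: [-90.0, -0.1, -4.3]
wrist_force: [-0.0, -0.6, 0.3]
opening: -0.0001
[ 0.49229736 -0.35944929  0.0956819 ] [44.22307951 54.60438004]
```

View pics/btn.png

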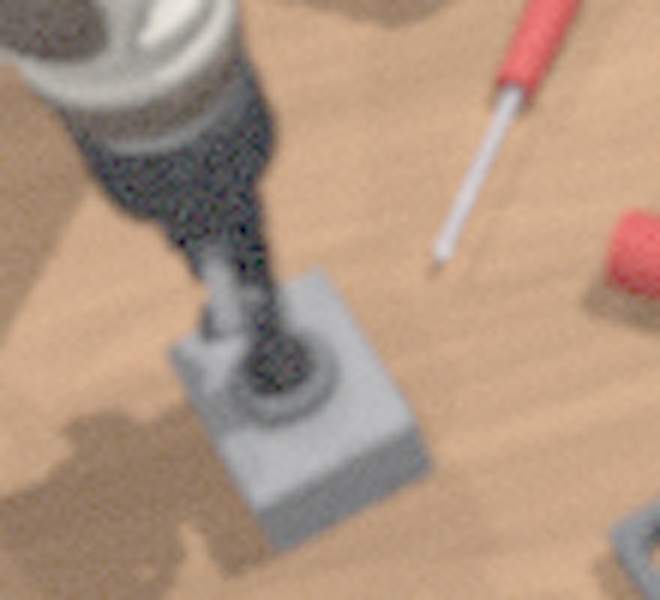

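```bash
python3 -m jog '[{"rotation":[0,0,0],"travel":[0,-2,-10],"jaw":-1},{"rotation":[0,0,0],"travel":[0,0,-10],"jaw":-1},{"rotation":[0,0,0],"travel":[0,0,-4],"jaw":-1},{"rotation":[0,0,0],"travel":[0,0,-3],"jaw":-1},{"rotation":[0,0,0],"travel":[0,0,-2],"jaw":-1},{"rotation":[0,0,0],"travel":[0,0,-1.5],"jaw":-1},{"rotation":[0,0,0],"travel":[0,0,0],"jaw":-1}]'
```

```text
time: 13.8
ee_pos: [0.4917, -0.3612, 0.0659]
tcp_rot: [-90.0, -0.1, -4.3]
wrist_force: [-6.6, 4.9, 17.3]
opening: -0.0004
```

```bash
python3 -m jog '[{"rotation":[0,0,0],"travel":[0,0,5],"jaw":-1},{"rotation":[0,0,0],"travel":[0,0,15],"jaw":-1},{"rotation":[0,0,0],"travel":[0,0,40],"jaw":-1},{"rotation":[0,0,0],"travel":[-20,-20,40],"jaw":-1},{"rotation":[0,0,0],"travel":[-50,-20,0],"jaw":-1},{"rotation":[0,0,0],"travel":[-50,0,0],"jaw":-1},{"rotation":[0,0,0],"travel":[0,0,0],"jaw":-1},{"rotation":[0,0,0],"travel":[0,0,0],"jaw":-1}]'
python3 - <<'E'
from h import *
for n in('scene','top'):
    im=bot.camera(n)[:,:,::-1]; cv2.imwrite(f'pics/end_{n}.png',im)
    a=cv2.imread(f'pics/end_{n}.png')
E
python3 - <<'E'
import cv2,numpy as np
a=cv2.imread('pics/end_scene.png');b=cv2.imread('pics/end_top.png')
cv2.imwrite('pics/end.png',np.hstack([cv2.resize(a[140:280,100:360],(520,280)),cv2.resize(b[140:280,205:345],(280,280))]))
E
```

```text
time: 14.8
ee_pos: [0.3721, -0.4015, 0.1641]
tcp_rot: [-90.0, -0.1, -4.3]
wrist_force: [0.6, 0.6, 1.1]
opening: -0.0
```

View pics/end.png

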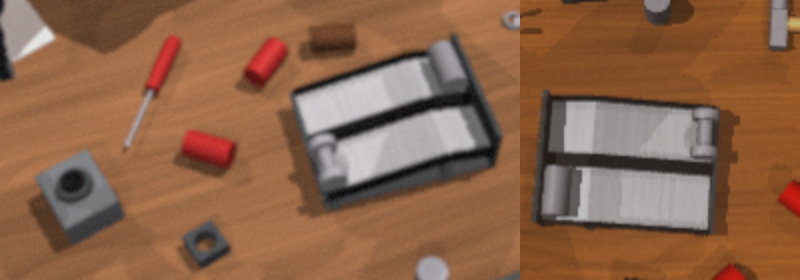

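View pics/end_scene.png

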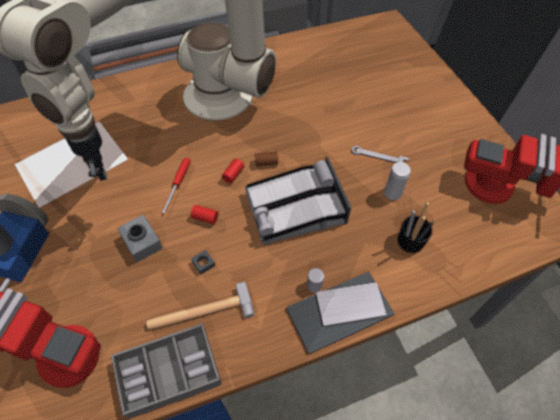

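The bar is against the stop at (323,172), the button at (136,231) is up again, the spool is still at (262,218), and the other objects are where they were. The arm is clear of everything, so I am handing in.

```bash
python3 -c "
from workcell import bot
print(bot.job_done())"
```

```text
the job is handed in; nothing more can be done
None
```

I pushed the plain bar up the gutter nearest the robot (the rack's +y side) and over the crest. It rolled down against the stop. I then pressed the button and let go of it, and handed the job in at about 15 s. The hand-in reports no verdict.

- **First push:** this one failed. The fingertips, 30 mm apart, met the bar at about its centre height and wedged, with wrist forces of about 39 N back and 54 N up. I backed off, went about 9 mm lower with the fingers 17 mm apart, and the second push went up steadily at about 11 N.
- **Bar:** in both cameras it sits on the predicted seat outline, with 2–4 mm of sideways play towards the divider. It was still there in the last pictures.
- **Button:** the fingertips stopped 6.1 mm below its resting height against 17 N, so I take it as fully pressed. It looks up again in the last picture; I had no reading of its travel.
- **Everything else:** the spool matches its starting outline, and I saw no other object moved. The arm ended clear of everything, with about 1 N or less at the wrist.
- **Calibration disagreements:** the two cameras disagreed by about 5 mm on the button's position, and the fingertips looked a few millimetres off the calibration. Neither affected the result.

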